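# Find the tub's hidden release by feel and press it

## Task

The green tub on the drip tray is shut by a hidden catch: one of the six identical flush squares in the flat front part of its top is a push button, the other five are solid. Feel across the squares with a fingertip to find the one that gives, press it fully in so that the tub's lid pops up and stays up, then take the hand away. Only touch and press: do not pry or push on the lid itself, and do not pick up or shift the gourds, the metal straw, the brush, the soap or the mug.

Things in the scene. Friction and masses are not known exactly. Their poses are not given: they have to be found in the camera images.
- tub: Closed green plastic tub, fixed on the drip tray, 218 mm (its x) by 160 mm (its y) by 72 mm high. Origin at the centre of its underside, z up, -x is its front (towards the robot, turned by up to about 30 degrees). Its top is flat and level, 72 mm above the origin: the panel of six squares in front, the hinged lid behind, at x = 12 to 101 mm.
- panel (a point): Centre of the flat panel of six identical pale green squares, on its upper face; axes as the tub's. The squares, each 46.5 mm wide and flush with the rim, have their centres at x = -24 and +24 mm and y = -48, 0 and +48 mm from this point. One of them, a different one each time, is the button; the other five are rigid.
- release (a joint): Travel of the hidden release button in m: 0 = flush with the panel, 0.006 = fully in (straight down, at a stop). It gives under about 5 to 8 N, has no return spring and stays where it is pushed. As it goes in it levers the lid up.
- lid (a joint): Opening angle of the lid in rad: 0 = shut and flush, about 0.55 when the button is fully in. It is linked to the button (92 rad per m of travel) and hinges along the tub's rear edge.
- lid_edge (a point): Middle of the lid's front edge, at its upper face: 11 mm ahead (+x) of the tub's origin and 72 mm above it when shut; about 47 mm higher when the button is fully in.
- gourd1: Loose bystander, to be left where it stands; origin at the centre of its underside. Upturned white ceramic gourd, 82 mm across, 88 mm high, on the ledge at the back of the rack.
- gourd2: Loose bystander, to be left where it stands; origin at the centre of its underside. Upturned terracotta-coloured gourd, 82 mm across, 88 mm high, on the same ledge.
- gourd3: Loose bystander, to be left where it stands; origin at the centre of its underside. Upturned blue ceramic gourd, 82 mm across, 88 mm high, on the same ledge.
- bombilla: Loose bystander, to be left where it stands; origin at the centre of its underside. Stainless drinking straw lying along its x on the drip tray, about 220 mm long, 20 mm wide, 9 mm high.
- brush: Loose bystander, to be left where it stands; origin at the centre of its underside. Small round brush standing on its bristles on the drip tray, 52 mm across, 55 mm high.
- soap: Loose bystander, to be left where it stands; origin at the centre of its underside. Amber soap bottle, 60 mm across, 170 mm high, on the table right of the tray.
- mug: Loose bystander, to be left where it stands; origin at the centre of its underside. Blue mug, 80 mm across, 90 mm high, on the table left of the tray.

How it is judged:
By the outcome, as a careful person would: the job done as asked, in the order asked, and still so for the second after the job is handed in, with the robot touching nothing.
It also fails if it takes over 58 s, if anything falls off the work surface, if the arm or the gripper's body presses on something with over 40 N, if the wrist force passes 120 N, or if a joint passes its speed limit or range.

## Robot

A 6-joint arm with a two-finger parallel gripper is mounted at the origin on the work surface. World frame = base frame: x ahead of the robot, y to its left, z up, the work surface at z = 0. Lengths are in m, angles in rad, forces in N, time in s.
With the tool pointing down it reaches from about 0.375 to 0.9 m from the base axis. Payload 3.1 kg.
Tool frame: the origin (TCP) lies midway between the tips of the shut fingers; the grasp point (between the pads) lies 19 mm behind it; x points along the fingers, y is the direction in which the jaws open and shut, and the axes are right-handed (so a half turn about x gives the same grasp; the last joint's range is limited). The gripper opens to 87 mm and grips with 3 to 60 N. Pads are 19 mm wide; open, the fingers measure 117 mm over their backs; the gripper's body (75 mm by 190 mm) begins 51 mm behind the grasp point.
Start: joints at [-1.306, 0.527, 1.433, -0, 1.181, -0.178], TCP at [0.268, -0.565, 0.223] pointing down, gripper open.
Joint ranges: [-3.08, 3.08], [-0.75, 2.2], [0.22, 2.44], [-1.43, 4.57], [0, 2.65], [-2.85, 2.85]. Speed limits (rad/s): [2.79, 2.79, 3.14, 3.14, 3.14, 3.14].

## Interface

Orientations are given as a unit quaternion [x, y, z, w].
In Python, from rig import get_obs, imaging, robot gives the robot as it stands.
- The arm moves only by the shell command python3 -m inch 'ROWS' [FORCE]. ROWS is JSON, a list of rows, each a list of 3 entries, a list of its own where there are three numbers: the finger opening in mm, from 0 to 87, then the shift along the tool's x, y, z in mm, then the turn, a rotation vector about the tool's x, y, z in degrees. In form: [[grip, [dx, dy, dz], [wx, wy, wz]], ...]. A call has 1 to 12 rows; each row shifts and turns the pose as measured when the row begins, along the tool's axes as they then stand; what a row does not reach is not made up. A row lasts 1/8 s, in which the tool goes at most 62.5 mm and 10.7 degrees, less where a joint would pass 70% of its speed; a pose out of reach is approached as far as the arm can. A call with a gripper value outside its range is refused whole. The fingers move at their own pace and stop on an object; FORCE is the grip in N (left out, the last holds). Time passes only in rows, so rows that do not move let the fingers close. It gives the time, the measured TCP pose, the force and the opening at its end, in the units of the state.
- get_obs(): the state, without advancing time (a new reading comes with each control period).
- imaging.camera(name): name is "side" or "top"; returns the picture (384x512x3 uint8, red, green, blue); there is no depth.
- imaging.camera_params(name): a dict with "camera_matrix" (3x3 intrinsics, pixels), "xyz" and "rotation" of the camera in the world. Camera axes: x right, y down, z forward; pixel columns grow to the right and rows downward; lengths in m; the calibration is good to about 2 mm. A picture is of the moment at which its call begins. camera_params takes no time and is no camera call.
- robot.hand_in(): hands the job in, once; it reports no verdict.
Trained networks look in the newest picture that a camera, given by its name, has taken for a name from the list of things; names that differ only in an ending like _2 or _b are one class to them, and where a whole thing is asked for, a point or a joint stands for the part that bears it (a point fixed in the world has none). Each returns a list of dicts, best first, with "confidence" (0 to 1); they miss things now and then, are a little off and sometimes report something else, mostly with a low value. They report only what shows in the picture. A call takes as long as a camera call.
- imaging.cut_out(camera, target): "pixels" (384x512 bool, what is visible of it) and "box" ([centre column, centre row, width, height] in pixels, round what is visible of it).
- imaging.tip_of(camera, target): "pixel" ([column, row] in pixels: a listed point, or the origin of a listed thing).
The state is a dict: "time": time; "q": joint angles; "joint_velocities": joint speeds; "joint_torque": joint torques, N m; "position": TCP position; "tool_rot": TCP orientation; "ft_force": force on the tool from outside, world axes, zero at the start; "moment": the same for the moment, N m; "grip_width": finger opening in m.
Only numpy, scipy, OpenCV 4.12 (cv2) and the standard library are available. Lean on these libraries where they do the work, as an engineer would, in place of code of your own. Each camera call takes 0.05 s, during which the arm holds its last target. There are 200 camera calls.

## Working session

There is one attempt and no reset: what is moved stays moved. The work goes in short steps, Python scripts to look and compute and a shell command to move; the robot and the scene stay as the last step left them, time stands still between calls to the robot, and variables do not carry over. Pictures are saved under pics/ and viewed, about 8 in all and at most 12, crops included, and the job is handed in when it is done.

```bash
mkdir -p pics; cat > h.py <<'E'
import numpy as np,cv2
from scipy.spatial.transform import Rotation as R
from rig import get_obs, imaging, robot
def cam(n):
    p=imaging.camera_params(n);r=np.array(p["rotation"],float)
    if r.shape!=(3,3): r=R.from_quat(r.ravel()).as_matrix() if r.size==4 else R.from_rotvec(r).as_matrix()
    return np.array(p["camera_matrix"]),np.array(p["xyz"]),r
def proj(n,P):
    K,t,r=cam(n);c=(np.atleast_2d(P)-t)@r;u=c@K.T;return u[:,:2]/u[:,2:]
def tri(px):
    A=np.zeros((3,3));b=np.zeros(3)
    for n,p in px.items():
        K,t,r=cam(n);d=r@np.linalg.solve(K,[p[0],p[1],1]);d/=np.linalg.norm(d);M=np.eye(3)-np.outer(d,d);A+=M;b+=M@t
    return np.linalg.solve(A,b)
def onz(n,p,z):
    K,t,r=cam(n);d=r@np.linalg.solve(K,[p[0],p[1],1]);return t+d*(z-t[2])/d[2]
E
python3 - <<'E'
from h import *
ims=[]
for n in("top","side"):
    im=imaging.camera(n);ims.append(im);cv2.imwrite(f"pics/{n}0.png",im[:,:,::-1])
    print(n,cam(n)[1])
for t in("panel","lid_edge","tub"):
    px={}
    for n in("top","side"):
        r=imaging.tip_of(n,t)
        print(t,n,[(np.round(x["pixel"],1).tolist(),round(x["confidence"],2)) for x in r[:2]])
        if r: px[n]=r[0]["pixel"]
    if len(px)==2: print(tri(px))
print(get_obs())
E
```

```text
top [0.4115618  0.02370984 1.29249025]
side [ 0.34972902 -1.1658819   1.29463758]
panel top [([260.3, 228.2], 0.82)]
panel side [([225.9, 190.5], 0.64)]
[0.51601014 0.01743167 0.07565786]
lid_edge top [([253.9, 205.3], 0.82)]
lid_edge side [([242.0, 186.6], 0.55)]
[0.58127932 0.03545988 0.06138484]
tub top [([255.8, 212.3], 0.85)]
tub side [([245.8, 197.2], 0.77)]
[0.57974568 0.02970934 0.00757551]
{'time': 0.4, 'q': array([-1.30651917e+00,  5.27685847e-01,  1.43287978e+00, -1.98206926e-05,
        1.18139513e+00, -1.78479758e-01]), 'joint_velocities': array([ 0.00046233, -0.00016414, -0.00257993, -0.00055143, -0.00153424,
       -0.00014215]), 'joint_torque': array([-9.89182772e-04, -4.39506269e+01, -1.76655561e+01,  6.32761326e-02,
        5.30117867e-02, -6.44286092e-05]), 'position': array([ 0.26776832, -0.56458989,  0.22237676]), 'tool_rot': array([-0.68983768, -0.15539506,  0.6898618 , -0.15513557]), 'ft_force': array([-0.38042209, -0.16333114,  0.05518443]), 'moment': array([-0.0608641 , -0.01260022, -0.02806548]), 'grip_width': 0.08692465683039748}
```

View pics/top0.png

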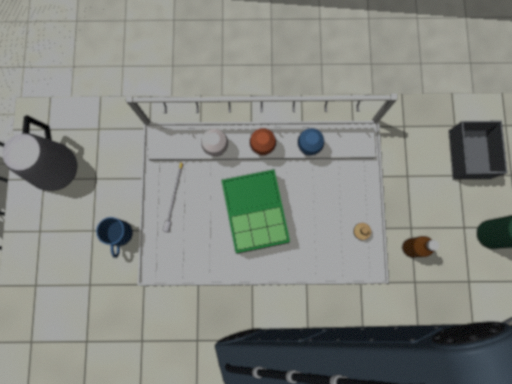

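View pics/side0.png

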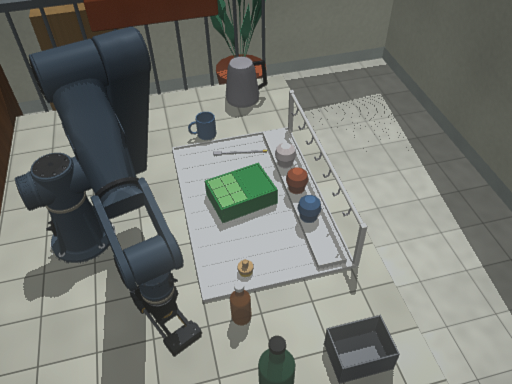

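The top view shows the tub at about (255,212), with the pale panel at about (260,229) nearest the robot and the lid behind it. In the side view the panel is at (226,190). The brush (362,232) and soap (418,247) are to the right, clear of the tub.

```bash
cat >> h.py <<'E'
def plan(target,yawtool=None):
    o=get_obs();M=R.from_quat(o["tool_rot"]).as_matrix();d=(np.array(target)-o["position"])*1000
    return M.T@d
E
python3 - <<'E'
from h import *
im=cv2.imread("pics/top0.png");hsv=cv2.cvtColor(im,cv2.COLOR_BGR2HSV)
print(im[229,262],im[190,250],hsv[229,262],hsv[190,250])
h,s,v=[hsv[...,i].astype(int) for i in range(3)]
gr=(h>40)&(h<80)&(s>90)
gr[:150]=0;gr[270:]=0;gr[:,:200]=0;gr[:,310:]=0
pale=gr&(v>155)
for z in (.075,.08,.085):
  for nm,m in(("pale",pale),):
    ys,xs=np.nonzero(m)
    P=np.array([onz("top",(x,y),z)[:2] for x,y in zip(xs,ys)])
    c,wh,a=cv2.minAreaRect((P*1000).astype(np.float32));print(z,nm,len(P),np.round(c,1),np.round(wh,1),round(a,1),P.mean(0).round(4))
o=get_obs();print(R.from_quat(o["tool_rot"]).as_matrix().round(3))
E
```

```text
[ 95 152 101] [ 62 115  42] [ 57  96 152] [ 68 162 115]
0.075 pale 993 [519.3  23.1] [ 86.6 134.2] 11.3 [0.5188 0.0251]
0.08 pale 993 [518.8  23.1] [ 86.2 133.6] 11.3 [0.5184 0.0251]
0.085 pale 993 [518.4  23.1] [ 85.9 133.1] 11.3 [0.518  0.0251]
[[-0.     0.428 -0.904]
 [ 0.    -0.904 -0.428]
 [-1.    -0.    -0.   ]]
```

```bash
python3 - <<'E'
from h import *
im=cv2.imread("pics/top0.png");hsv=cv2.cvtColor(im,cv2.COLOR_BGR2HSV)
h,s,v=[hsv[...,i].astype(int) for i in range(3)]
gr=(h>40)&(h<80)&(s>70)
gr[:150]=0;gr[270:]=0;gr[:,:200]=0;gr[:,310:]=0
m=cv2.morphologyEx((gr&(v>130)).astype(np.uint8),cv2.MORPH_CLOSE,np.ones((3,3)))
P=np.array([onz("top",p[::-1],.08)[:2] for p in np.argwhere(m)])
print(cv2.minAreaRect((P*1000).astype(np.float32)),P.mean(0),len(P)*6.2)
print(onz("top",(260.3,228.2),.08),onz("top",(253.9,205.3),.08))
r=imaging.tip_of("top","soap");print(onz("top",r[0]["pixel"],0))
o=get_obs();print(plan([.518,.022,.16]))
E
```

```text
Traceback (most recent call last):
  File "h.py", line 16, in onz
    K,t,r=cam(n);d=r@np.linalg.solve(K,[p[0],p[1],1]);return t+d*(z-t[2])/d[2]
          ~~~^^^
  File "h.py", line 5, in cam
    p=imaging.camera_params(n);r=np.array(p["rotation"],float)
ValueError: time passes only in moves, steps and waits
```

```bash
sed -i 's/^def cam/import functools\n@functools.lru_cache(None)\ndef cam/' h.py; python3 - <<'E'
from h import *
im=cv2.imread("pics/top0.png");hsv=cv2.cvtColor(im,cv2.COLOR_BGR2HSV)
h,s,v=[hsv[...,i].astype(int) for i in range(3)]
gr=(h>40)&(h<80)&(s>70)
gr[:150]=0;gr[270:]=0;gr[:,:200]=0;gr[:,310:]=0
m=cv2.morphologyEx((gr&(v>130)).astype(np.uint8),cv2.MORPH_CLOSE,np.ones((3,3)))
P=np.array([onz("top",p[::-1],.08)[:2] for p in np.argwhere(m)])
print(cv2.minAreaRect((P*1000).astype(np.float32)),P.mean(0),len(P)*6.2)
print(onz("top",(260.3,228.2),.08),onz("top",(253.9,205.3),.08))
r=imaging.tip_of("top","soap");print(onz("top",r[0]["pixel"],0))
o=get_obs();print(plan([.518,.022,.16]))
E
```

```text
((567.0070190429688, 36.19239044189453), (193.43284606933594, 148.02508544921875), 11.249402046203613) [0.51864358 0.02412863] 10056.4
[0.51789408 0.01734555 0.08      ] [0.58407745 0.03506547 0.08      ]
[ 0.45884885 -0.43247766  0.        ]
[  62.53811477 -422.89680619 -477.41706865]
```

```bash
python3 -m inch '[[0,[0,-39,-44],[0,0,0]],[0,[0,-39,-44],[0,0,0]],[0,[0,-39,-44],[0,0,0]],[0,[0,-39,-44],[0,0,0]],[0,[0,-39,-44],[0,0,0]],[0,[0,-39,-44],[0,0,0]],[0,[0,-39,-44],[0,0,0]],[0,[0,-39,-44],[0,0,0]],[0,[0,-39,-44],[0,0,0]],[0,[0,-39,-44],[0,0,0]],[0,[0,0,0],[7,0,0]],[0,[0,0,0],[7,0,0]]]' 20
cat >> h.py <<'E'
C=np.array([.518,.022]);YAW=np.radians(11.25)
def sq(x,y):
    c,s=np.cos(YAW),np.sin(YAW);return C+np.array([[c,-s],[s,c]])@[x/1000,y/1000]
def report(x,y,z):
    M=R.from_quat(get_obs()["tool_rot"]).as_matrix()
    print("tool y yaw",np.degrees(np.arctan2(M[1,1],M[0,1])),"shift",plan([*sq(x,y),z]).round(1))
E
python3 - <<'E'
from h import *
report(-24,48,.12);report(0,0,.12);print(get_obs()['ft_force'])
E
```

```text
time: 1.95
position: [0.5093, -0.0105, 0.2231]
tool_rot: [0.708, 0.063, -0.7, 0.07]
ft_force: [0.2, -0.1, -1.0]
grip_width: 0.0004
tool y yaw -79.14480097524013 shift [102.1 -79.2  10.6]
tool y yaw -79.14480097524013 shift [102.9 -31.4 -13.7]
[ 0.2233775  -0.14105603 -1.04399664]
```

```bash
python3 -m inch '[[0,[40,-40,5],[0,0,0]],[0,[40,-40,5],[0,0,0]],[0,[20,0,0],[0,0,0]],[0,[0,0,0],[0,0,0]]]'
python3 - <<'E'
from h import *
report(-24,48,.08)
a=imaging.camera("top")[170:270,200:320,::-1];b=imaging.camera("side")[130:230,180:300,::-1]
o=get_obs();print(proj("top",o["position"]),proj("side",o["position"]))
im=np.hstack([cv2.resize(x,None,fx=3.3,fy=3.3,interpolation=cv2.INTER_CUBIC) for x in(a,b)])
for k,(n,x0,y0,off) in enumerate((("top",200,170,0),("side",180,130,396))):
    for i in(-24,24):
        for j in(-48,0,48):
            p=proj(n,[*sq(i,j),.08])[0];cv2.circle(im,(int((p[0]+.5-x0)*3.3+off),int((p[1]+.5-y0)*3.3)),3,(0,0,255),-1)
cv2.imwrite("pics/c1.png",im)
E
```

```text
time: 2.45
position: [0.4885, 0.0674, 0.1213]
tool_rot: [0.71, 0.063, -0.698, 0.071]
ft_force: [-0.8, 0.4, 0.6]
grip_width: 0.0003
tool y yaw -79.1610996007466 shift [41.3  1.8  4.6]
[[242.41837388 237.28390902]] [[215.5097674  172.82254512]]
```

View pics/c1.png

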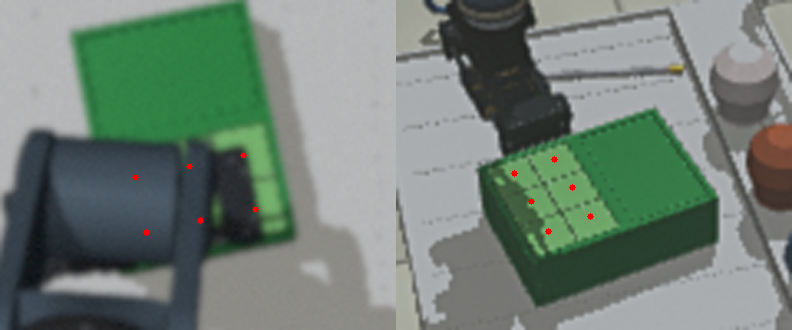

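The overlay puts the projected square centres on the squares in the side view, with the panel centre at (552,196) in the crop. The shut fingers are above the front-left square. Next I descend and feel.

```bash
python3 -m inch '[[0,[32,2,4],[0,0,0]],[0,[2,0,0],[0,0,0]],[0,[1,0,0],[0,0,0]]]'; python3 -m inch '[[0,[2,0,0],[0,0,0]]]';python3 -m inch '[[0,[2,0,0],[0,0,0]]]';python3 -m inch '[[0,[2,0,0],[0,0,0]]]'
```

```text
time: 2.92
position: [0.4917, 0.0623, 0.0913]
tool_rot: [0.715, 0.061, -0.693, 0.071]
ft_force: [0.1, -1.2, 0.2]
grip_width: 0.0004
time: 3.05
position: [0.4928, 0.0621, 0.0905]
tool_rot: [0.716, 0.06, -0.692, 0.071]
ft_force: [0.1, 0.8, 0.8]
grip_width: 0.0003
time: 3.18
position: [0.4936, 0.0619, 0.0892]
tool_rot: [0.717, 0.06, -0.691, 0.071]
ft_force: [0.0, -0.0, 0.3]
grip_width: 0.0005
time: 3.3
position: [0.494, 0.0619, 0.0876]
tool_rot: [0.717, 0.06, -0.691, 0.071]
ft_force: [0.2, -0.5, -0.2]
grip_width: 0.0005
```

```bash
cat >> h.py <<'E'
def rot():
    M=R.from_quat(get_obs()["tool_rot"]);y=YAW-np.pi/2
    T=np.array([[0,np.cos(y),0],[0,np.sin(y),0],[-1,0,0]],float);T[:,2]=np.cross(T[:,0],T[:,1])
    print("turn",np.degrees((M.inv()*R.from_matrix(T)).as_rotvec()).round(2))
E
python3 - <<'E'
from h import *
report(-24,48,.08);rot()
E
```

```text
tool y yaw -79.3781236768794 shift [ 7.2 -4.2  8.5]
turn [-0.61 -2.01 -1.08]
```

```bash
python3 -m inch '[[0,[0,-4,8],[-0.6,-2,-1]],[0,[2,0,0],[0,0,0]],[0,[2,0,0],[0,0,0]]]'; for i in 1 ; do python3 -m inch '[[0,[2,0,0],[0,0,0]],[0,[2,0,0],[0,0,0]]]';done;python3 -m inch '[[0,[2,0,0],[0,0,0]]]'; python3 - <<'E'
from h import *
report(-24,48,.08);rot()
E
```

```text
time: 3.68
position: [0.4856, 0.0645, 0.0831]
tool_rot: [0.704, 0.069, -0.703, 0.07]
ft_force: [-0.3, 0.0, 0.8]
grip_width: 0.0008
time: 3.92
position: [0.4856, 0.0645, 0.0788]
tool_rot: [0.704, 0.069, -0.703, 0.07]
ft_force: [-0.1, 0.3, 0.1]
grip_width: 0.0005
time: 4.05
position: [0.4857, 0.0645, 0.0773]
tool_rot: [0.704, 0.069, -0.703, 0.07]
ft_force: [-3.4, 0.6, 22.6]
grip_width: 0.0002
tool y yaw -78.74305927797337 shift [-2.7 -0.   0.6]
turn [ 0.01 -0.06 -0.11]
```

Square 1 (front-left) is rigid: 22.6 N at z = 0.0773. Next is the front-middle square.

```bash
python3 -m inch '[[0,[-12,0,0],[0,0,0]],[0,[0,48,0],[0,0,0]],[0,[0,0,0],[0,0,0]],[0,[0,0,0],[0,0,0]]]'; python3 - <<'E'
from h import *
report(-24,0,.079);rot()
E
```

```text
time: 4.55
position: [0.4957, 0.017, 0.0909]
tool_rot: [0.705, 0.069, -0.703, 0.07]
ft_force: [-0.7, 0.3, -0.4]
grip_width: 0.0004
tool y yaw -78.68294865409376 shift [11.9 -0.6  1.2]
turn [ 0.07 -0.16 -0.14]
```

```bash
python3 -m inch '[[0,[10,0,1],[0,0,0]],[0,[1,0,0],[0,0,0]],[0,[0,0,0],[0,0,0]]]'; python3 -m inch '[[0,[2,0,0],[0,0,0]]]';python3 -m inch '[[0,[2,0,0],[0,0,0]]]'; python3 - <<'E'
from h import *
report(-24,0,.079);rot()
E
```

```text
time: 4.92
position: [0.4935, 0.0187, 0.0788]
tool_rot: [0.704, 0.07, -0.703, 0.071]
ft_force: [-0.5, -0.5, 0.4]
grip_width: 0.0001
time: 5.05
position: [0.4935, 0.0189, 0.0773]
tool_rot: [0.704, 0.07, -0.703, 0.071]
ft_force: [-4.0, -0.4, 24.1]
grip_width: -0.0
time: 5.18
position: [0.4935, 0.019, 0.0773]
tool_rot: [0.704, 0.07, -0.703, 0.072]
ft_force: [-5.7, -0.4, 28.9]
grip_width: 0.0006
tool y yaw -78.44820706896644 shift [-1.7  1.8 -0.6]
turn [ 0.3  -0.07 -0.13]
```

Front-middle is rigid too. Next is front-right (-24,-48).

```bash
python3 -m inch '[[0,[-10,0,0],[0,0,0]],[0,[0,50,-1],[0,0,0]],[0,[0,0,0],[0,0,0]],[0,[0,0,0],[0,0,0]]]'; python3 - <<'E'
from h import *
report(-24,-48,.079);rot()
E
```

```text
time: 5.68
position: [0.5053, -0.0299, 0.089]
tool_rot: [0.705, 0.071, -0.702, 0.073]
ft_force: [0.1, -0.3, 0.6]
grip_width: 0.0005
tool y yaw -78.34052068883302 shift [10.  -0.5  1.4]
turn [ 0.41 -0.19 -0.17]
```

```bash
python3 -m inch '[[0,[10,0,1],[0.4,0,0]],[0,[0,0,0],[0,0,0]]]'; python3 -m inch '[[0,[2,0,0],[0,0,0]]]';python3 -m inch '[[0,[1.5,0,0],[0,0,0]]]'; python3 - <<'E'
from h import *
report(-24,-48,.079);rot()
E
```

```text
time: 5.92
position: [0.5032, -0.0287, 0.0781]
tool_rot: [0.704, 0.069, -0.703, 0.07]
ft_force: [-0.4, 0.3, -0.3]
grip_width: 0.0003
time: 6.05
position: [0.5036, -0.0285, 0.0773]
tool_rot: [0.705, 0.069, -0.703, 0.071]
ft_force: [-4.3, -1.3, 31.6]
grip_width: 0.0003
time: 6.18
position: [0.5036, -0.0285, 0.0773]
tool_rot: [0.705, 0.069, -0.702, 0.072]
ft_force: [-3.9, -2.3, 16.8]
grip_width: 0.0007
tool y yaw -78.52173725255052 shift [-1.7  1.3  0. ]
turn [ 0.23 -0.15 -0.23]
```

Front-right is rigid. Next is back-right (24,-48).

```bash
python3 -m inch '[[0,[-10,0,0],[0,0,0]],[0,[0,1,-48],[0,0,0]],[0,[0,0,0],[0,0,0]],[0,[0,0,0],[0,0,0]]]'; python3 - <<'E'
from h import *
report(24,-48,.079);rot()
E
```

```text
time: 6.68
position: [0.5505, -0.0182, 0.0885]
tool_rot: [0.704, 0.07, -0.703, 0.072]
ft_force: [0.0, -0.0, -0.2]
grip_width: 0.0
tool y yaw -78.43048789122777 shift [9.5 2.2 0. ]
turn [ 0.32 -0.07 -0.19]
```

```bash
python3 -m inch '[[0,[9,2,0],[0,0,0]],[0,[0,0,0],[0,0,0]]]'; python3 -m inch '[[0,[2,0,0],[0,0,0]]]';python3 -m inch '[[0,[1.5,0,0],[0,0,0]]]'; python3 - <<'E'
from h import *
report(24,-48,.079);rot()
E
```

```text
time: 6.92
position: [0.5491, -0.02, 0.0785]
tool_rot: [-0.703, -0.07, 0.704, -0.072]
ft_force: [0.5, 0.3, 0.6]
grip_width: 0.0004
time: 7.05
position: [0.5491, -0.0201, 0.0773]
tool_rot: [-0.703, -0.07, 0.704, -0.072]
ft_force: [-2.6, 3.0, 21.7]
grip_width: 0.0001
time: 7.18
position: [0.5491, -0.0201, 0.0774]
tool_rot: [0.704, 0.07, -0.703, 0.072]
ft_force: [-3.5, 2.6, 15.6]
grip_width: 0.0004
tool y yaw -78.48125803330348 shift [-1.6  0.6 -1.7]
turn [ 0.27  0.   -0.13]
```

Back-right is rigid. Next is back-middle (24,0).

```bash
python3 -m inch '[[0,[-10,0,0],[0,0,0]],[0,[0,-47,-1],[0.3,0,0]],[0,[0,0,0],[0,0,0]],[0,[0,0,0],[0,0,0]]]'; python3 - <<'E'
from h import *
report(24,0,.079);rot()
E
```

```text
time: 7.68
position: [0.5413, 0.0261, 0.0889]
tool_rot: [0.705, 0.067, -0.703, 0.07]
ft_force: [0.0, 0.1, 0.4]
grip_width: 0.0005
tool y yaw -78.88676614216966 shift [ 9.9 -0.6 -0.3]
turn [-0.14 -0.14 -0.18]
```

```bash
python3 -m inch '[[0,[9,0,0],[0,0,0]],[0,[0,0,0],[0,0,0]]]'; python3 -m inch '[[0,[2,0,0],[0,0,0]]]';python3 -m inch '[[0,[1.5,0,0],[0,0,0]]]'; python3 - <<'E'
from h import *
report(24,0,.079);rot()
E
```

```text
time: 7.92
position: [0.5415, 0.0248, 0.0791]
tool_rot: [0.705, 0.067, -0.703, 0.069]
ft_force: [-0.5, -0.2, 0.2]
grip_width: 0.0004
time: 8.05
position: [0.5419, 0.0243, 0.0771]
tool_rot: [0.705, 0.067, -0.703, 0.069]
ft_force: [0.2, 1.7, 5.4]
grip_width: 0.0008
time: 8.18
position: [0.5419, 0.0243, 0.0758]
tool_rot: [0.705, 0.066, -0.703, 0.068]
ft_force: [-0.9, 2.9, 5.6]
grip_width: 0.0005
tool y yaw -79.07179462165709 shift [-3.2 -2.4 -0.1]
turn [-0.32 -0.16 -0.16]
```

Back-middle is the button: it gives at 5.5 N, with z already at 0.0758. I'll press it to the stop, expected near z = 0.0713.

```bash
python3 -m inch '[[0,[2,0,0],[0,0,0]],[0,[2,0,0],[0,0,0]]]'; python3 -m inch '[[0,[1.5,0,0],[0,0,0]]]';python3 -m inch '[[0,[1.5,0,0],[0,0,0]]]';python3 -m inch '[[0,[1.5,0,0],[0,0,0]]]'
```

```text
time: 8.43
position: [0.5419, 0.0244, 0.0729]
tool_rot: [0.705, 0.066, -0.703, 0.068]
ft_force: [-1.2, 0.1, 5.3]
grip_width: 0.0004
time: 8.55
position: [0.5419, 0.0244, 0.0719]
tool_rot: [0.705, 0.066, -0.703, 0.068]
ft_force: [-1.2, 1.2, 5.8]
grip_width: 0.0005
time: 8.68
position: [0.5419, 0.0244, 0.0713]
tool_rot: [0.705, 0.066, -0.703, 0.067]
ft_force: [-2.8, 1.5, 13.1]
grip_width: 0.0004
time: 8.8
position: [0.5419, 0.0244, 0.0713]
tool_rot: [0.705, 0.066, -0.703, 0.067]
ft_force: [-3.3, 1.1, 15.7]
grip_width: -0.0
```

The button is at its stop: z = 0.0713, 6 mm in, and the force has risen to 15.7 N. I'll withdraw upwards and back towards the robot.

```bash
python3 -m inch '[[0,[-15,0,0],[0,0,0]],[0,[-50,0,5],[0,0,0]],[0,[-60,0,10],[0,0,0]],[0,[-30,40,30],[0,0,0]],[0,[0,45,40],[0,0,0]],[0,[0,45,40],[0,0,0]],[0,[0,45,40],[0,0,0]],[0,[0,45,20],[0,0,0]],[0,[0,0,0],[0,0,0]],[0,[0,0,0],[0,0,0]]]'
python3 - <<'E'
from h import *
px={}
a=imaging.camera("top")[140:280,180:300,::-1];b=imaging.camera("side")[100:240,170:290,::-1]
cv2.imwrite("pics/end.png",np.hstack([cv2.resize(x,None,fx=3.3,fy=3.3,interpolation=cv2.INTER_CUBIC) for x in(a,b)]))
for n in("top","side"):
    r=imaging.tip_of(n,"lid_edge");print(n,[(x["pixel"],x["confidence"]) for x in r[:1]])
    if r:px[n]=r[0]["pixel"]
if len(px)==2:print(tri(px))
print(get_obs()["ft_force"])
E
```

```text
time: 10.05
position: [0.4007, -0.2362, 0.2374]
tool_rot: [0.709, 0.063, -0.699, 0.071]
ft_force: [0.0, 1.4, 0.1]
grip_width: 0.0004
top [([251.8, 198.5], 0.65)]
side [([244.5, 173.1], 0.6)]
[0.59307489 0.04056678 0.1208252 ]
[-1.69086216 -0.30309119  0.37456408]
```

View pics/end.png

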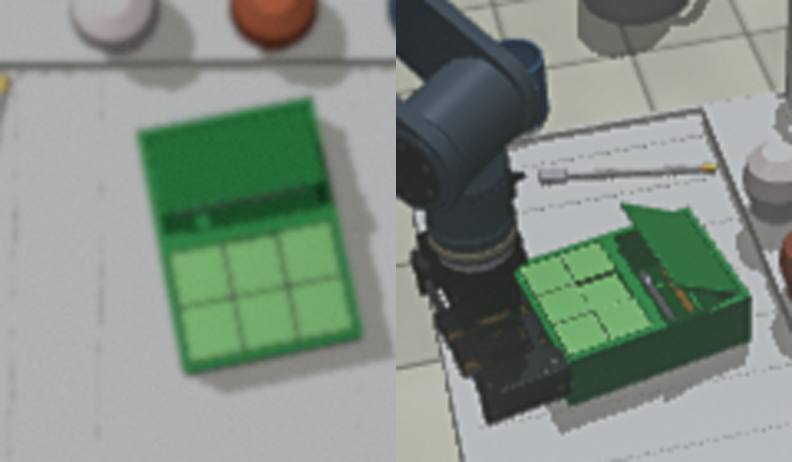

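The pictures show the lid standing open (side crop, front edge near (630,208)) and the back-middle square sunk. The lid edge triangulates to z = 0.121, up from 0.077, and the hand is well clear at z = 0.237.

```bash
python3 -c "
from rig import robot;print(robot.hand_in())"
```

```text
the job is handed in; nothing more can be done
None
```

The tub is open: I found the button, pressed it fully in, and the lid popped up and stayed up. I then moved the hand clear and handed the job in at about 10 s.

- **Finding the button:** I felt five of the six squares with the shut fingertips. Both outer front squares, the front-middle and the back-right were rigid, taking 15–32 N at z ≈ 0.077. The back-middle square gave at about 5.5 N; I did not test back-left.
- **Pressing it:** The back-middle square went down 6 mm to its stop at z = 0.0713, where the force rose to about 16 N.
- **Last checks:** The final pictures show the lid open and the back-middle square sunk. The lid edge measured about z = 0.121, roughly 44 mm above its shut height against the expected 47 mm, which is within measuring error. The hand was clear at z = 0.237 with no meaningful contact force.
- **Bystanders:** I did not re-measure their positions. The arm's path was planned clear of them, and no stray contact forces showed up.
- **Disagreement:** The panel centre from the detection network and from the colour mask differed by about 7 mm in y. I used a value in between, which fitted the squares in the side view.

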